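# Lock a spring channel nut into the strut channel

## Robot

A 6-joint arm with a two-finger parallel gripper is mounted at the origin on the work surface. World frame = base frame: x ahead of the robot, y to its left, z up, the work surface at z = 0. Lengths are in m, angles in degrees, forces in N, time in s.
With the tool pointing down it reaches from about 0.35 to 0.875 m from the base axis. Payload 4.2 kg.
Tool frame: the origin (TCP) lies midway between the tips of the shut fingers; the grasp point (between the pads) lies 19 mm behind it (hold_point_z is the z of the grasp point in the tool frame, in m); z points along the fingers, y is the direction in which the jaws open and shut (so a half turn about z gives the same grasp; the last joint's range is limited). The gripper opens to 87 mm and grips with 3 to 60 N. Pads are 19 mm wide; open, the fingers measure 117 mm over their backs; the gripper's body (75 mm by 190 mm) begins 51 mm behind the grasp point.
Start: joints at [84.087, 22.042, 0.453, 0, -68.411, -14.817], TCP at [0.221, 0.585, 0.223] pointing down, gripper open.
Joint ranges: [-179.83, 179.83], [-69.29, 118.12], [-61.27, 80.66], [-181.25, 117.63], [-171.15, -9.14], [-177.46, 177.46]. Speed limits (degrees/s): [159.86, 159.86, 180, 180, 180, 180].

## Interface

Orientations are given as a 3x3 rotation matrix whose columns are the frame's x, y, z axes.
In Python, from station import * gives the robot as it stands. The module is installed in compiled form; this text tells all that it offers.
- The arm moves only by the tool jog_arm, never from a script. Its argument "moves" is a list of rows, each a list of 7 numbers: the closure, from -1 (fully open) to 1 (shut), then the shift along the tool's x, y, z in m, then the turn, a rotation vector about the tool's x, y, z in rad. In form: [[gripper, x, y, z, wx, wy, wz], ...]. A call has exactly 10 rows; each row is the pose to reach, as a shift and turn from the pose commanded when the call began, along the tool's axes at that moment; what a row does not reach only later rows make up. A row lasts 1/12 s, in which the tool goes at most 41.7 mm and 7.16 degrees, less where a joint would pass 70% of its speed; a pose out of reach is approached as far as the arm can. A call with a gripper value outside its range is refused whole. The fingers move at their own pace and stop on an object; the grip force is fixed at half the most. Time passes only in rows, so rows that repeat a pose let the fingers close, or fill a call up. It gives the time, the measured TCP pose, the force and the opening at its end, in the units of the state.
- sense(): the state, without advancing time (a new reading comes with each control period).
- capture(name): name is "scene" or "top" or "wrist"; returns a dict with "frame" (400x640x3 uint8, red, green, blue), "fov_y" (degrees; the focal length in pixels is half the picture's height over the tangent of half this angle, whatever the lens; pixels are square), "cx", "cy" (the principal point, pixels), "world_from_camera" (4x4, takes a point from camera to world coordinates). Camera axes: x right, y down, z forward; pixel columns grow to the right and rows downward; lengths in m; the calibration is good to about 2 mm. A picture is of the moment at which its call begins. There is no depth.
- finish_job(): hands the job in, once; it reports no verdict.
The state is a dict: "time_s": time; "joints": joint angles; "joint_velocities": joint speeds; "effort": joint torques, N m; "tcp_pos": TCP position; "ee_rot": TCP orientation; "wrist_force": force on the tool from outside, world axes, zero at the start; "moment": the same for the moment, N m; "gripper_width": opening from 0.0 (shut) to 1.0 (fully open).
Only numpy, scipy, OpenCV 4.12 (cv2) and the standard library are available. Lean on these libraries where they do the work, as an engineer would, in place of code of your own. Each camera call takes 0.05 s, during which the arm holds its last target.

## Task

Take the channel nut by its blue grip from the black rack and put it, upright and lengthwise, down through the slot of the strut channel at the yellow mark. Press it down against its spring until it is below the lips, never pushing harder than about 20 N, give it a quarter turn so that it lies across the slot, and let the spring lift it until its grooves catch the lips; then let go. Leave the other things where they are.

Things in the scene. Friction and masses are not known exactly. Their poses are not given: they have to be found in the camera images.
- nut_grip (a point): Loose spring channel nut, 110 to 170 g. Point: centre of its blue grip, an upright tab 14 mm thick (x), 30 wide (y), 40 high (z up). A 16 mm stem joins it to the steel nut plate, whose underside is 56 mm and whose top is 44 mm below this point; its sprung foot ends 71 mm below. Starts upright and loose in one rack pocket; lift it straight up 40 mm or more to clear.
- nut_plate (a point): Centre of the nut plate's underside; same axes as the grip. Plate 20 mm wide (x), 40 long (y), 12 high. Near each end a groove 7 mm wide, 4 deep runs along x in its top, 9.8 to 16.8 mm from the middle; outside it an end ridge. Below hangs a white foot, 16 mm across, reaching 15 mm below this point, pushed out by a damped spring: 2 N preload plus 2 N per mm, 6 mm of travel (14 N), then solid.
- rack: Black rubber rack fixed to the shelf, 60 mm (x) by 160 mm (y), 30 mm high, origin at the centre of its underside. Two like pockets, 24 by 44 mm, centred 38 mm either side along its y, ledges 24 mm high; either may hold the nut (its y along the rack's y), the other holds the brass stud.
- stud: Loose brass blanking stud in the other pocket: flange 20 by 40 mm, 36 mm high, origin under its flange. To be left alone.
- bed: Grey bed plate fixed to the shelf, 76 mm (x) by 260 (y), 17 thick; origin at the centre of its underside. It carries an aluminium strut channel, 240 mm long along y, centred, 53 wide, 36 high, open side up. The channel stands firmly on packing of unmeasured thickness, 0 to 16 mm, so its top is anywhere from 53 to 69 mm above the work surface: how far to press must be felt.
- slot_end (a point): On the bed's upper face at the centre of its +y end, same axes as the bed. The channel's slot runs along y, 24 mm wide between two lips whose edges turn down as hems 3 mm thick, reaching 11 mm below the channel's top. Inside, the channel is 47 mm wide; its floor is 33 mm below its top. The mark is 100 mm from here.
- station (a point): Place for the nut: on the bed's upper face (17 mm above the work surface), on the slot's centre line, level with the yellow mark across both lips; y along the channel, z up. Pressed to the floor, the ridges pass below the hems at 12 N (5 mm of spring); past 14 N the spring is solid. Turned a quarter either way and let up, the nut rises till its grooves sit on the hems, 4 mm up, 4 N of spring left.
- basin_wrench: Loose chrome basin wrench lying on the shelf, 240 mm long, T-bar at one end and hook at the other; origin near mid-length of its shaft. To be left alone.
- screwdriver_a: Loose yellow-handled screwdriver, 190 mm long, lying on the shelf. To be left alone.
- coaster: Loose blue ceramic coaster, 96 mm across, 8 mm thick, origin at the centre of its underside. To be left alone.
There are look-alikes about, which are no part of the job. What is meant by the part that bears nut_grip is not red, and is the larger of those in its own colour.

How it is judged:
By the outcome, as a careful person would: the job done as asked, in the order asked, and still so for the second after the job is handed in, with the robot touching nothing.
It also fails if it takes over 64 s, if anything falls off the work surface, if the arm or the gripper's body presses on something with over 40 N, if the wrist force passes 120 N, or if a joint passes its speed limit or range.

## Working session

There is one attempt and no reset: what is moved stays moved. The work goes in short steps, Python scripts to look and compute and a tool call to move; the robot and the scene stay as the last step left them, time stands still between calls to the robot, and variables do not carry over. Pictures are saved under pics/ and viewed, and the job is handed in when it is done.

Besides the shell and the picture viewer there is one more tool, called after "Call:" as name(argument=value, ...) on one line, values as JSON. jog_arm: Moves the arm, as the interface text tells. Its arguments: {"type":"object","properties":{"moves":{"type":"array"}},"required":["moves"]}

```bash
mkdir -p pics
cat > h.py <<'E'
from station import *
import numpy as np, cv2, json, pickle
def snap(n,tag):
    c=capture(n); cv2.imwrite(f'pics/{tag}.png',c['frame'][:,:,::-1]); pickle.dump(c,open(f'pics/{tag}.pkl','wb')); return c
def ray(c,u,v):
    f=c['frame'].shape[0]/2/np.tan(np.radians(c['fov_y']/2)); T=np.array(c['world_from_camera'])
    d=T[:3,:3]@np.array([(u-c['cx'])/f,(v-c['cy'])/f,1]); return T[:3,3],d
def atz(c,u,v,z):
    o,d=ray(c,u,v); return o+d*(z-o[2])/d[2]
def proj(c,p):
    f=c['frame'].shape[0]/2/np.tan(np.radians(c['fov_y']/2)); T=np.array(c['world_from_camera'])
    q=T[:3,:3].T@(np.array(p)-T[:3,3]); return np.array([c['cx']+f*q[0]/q[2],c['cy']+f*q[1]/q[2]])
def crop(tag,x0,y0,x1,y1,s,out):
    im=cv2.imread(f'pics/{tag}.png')[y0:y1,x0:x1]; cv2.imwrite(f'pics/{out}.png',cv2.resize(im,None,fx=s,fy=s,interpolation=cv2.INTER_CUBIC))
def load(tag): return pickle.load(open(f'pics/{tag}.pkl','rb'))
E
python3 - <<'E'
from h import *
for n in ['scene','top','wrist']:
    c=snap(n,n+'0'); print(n,c['fov_y'],c['cx'],c['cy'],np.round(c['world_from_camera'],3).tolist())
s=sense(); print({k:np.round(v,4).tolist() for k,v in s.items()})
E
```

```text
scene 57.92597293697435 319.1112326971955 196.56037675273836 [[-0.879, 0.391, -0.272, 0.79], [0.477, 0.716, -0.51, 0.461], [-0.005, -0.578, -0.816, 0.607], [0.0, 0.0, 0.0, 1.0]]
top 47.56115807836363 318.4446511817762 196.8154256279785 [[0.025, -0.993, 0.119, 0.489], [-0.999, -0.029, -0.033, 0.122], [0.037, -0.118, -0.992, 0.917], [0.0, 0.0, 0.0, 1.0]]
wrist 71.38059261412384 322.8549618723114 201.3479811016568 [[-0.354, -0.902, -0.247, 0.288], [-0.935, 0.342, 0.092, 0.559], [0.002, 0.263, -0.965, 0.383], [0.0, 0.0, 0.0, 1.0]]
{'time_s': 0.15, 'joints': [84.0869, 22.0793, 0.3979, -0.0181, -68.4103, -14.8179], 'joint_velocities': [0.0402, -0.1784, 0.2561, 0.0738, 0.0263, -0.0697], 'effort': [0.0001, -39.1052, 18.7586, 4.2224, 0.0124, -0.0001], 'tcp_pos': [0.2211, 0.5841, 0.2217], 'ee_rot': [[0.9352, -0.3541, -0.0005], [-0.3541, -0.9352, -0.0016], [0.0001, 0.0016, -1.0]], 'wrist_force': [0.255, 0.2363, -0.2021], 'moment': [-0.0435, -0.0184, 0.0103], 'gripper_width': 1.0012}
```

View pics/scene0.png

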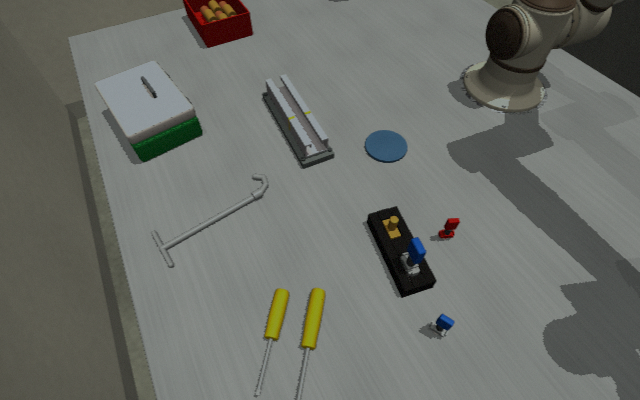

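View pics/top0.png

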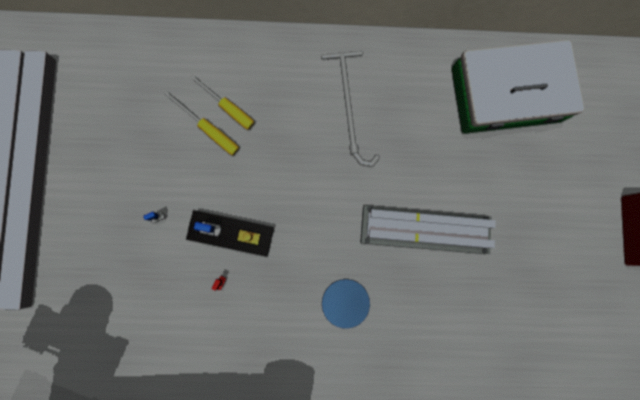

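View pics/wrist0.png

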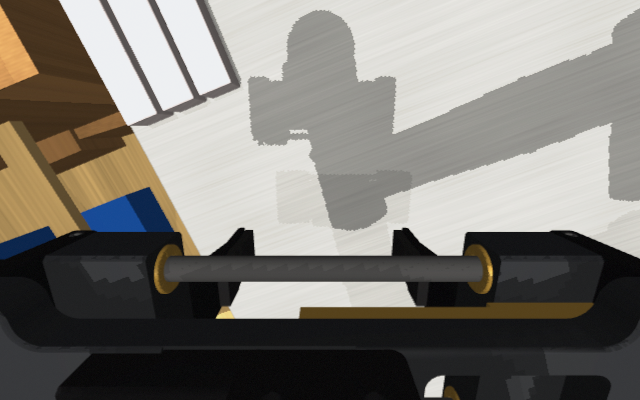

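The scene camera shows the black rack at about (400,250) with the nut in the near pocket and the brass stud at (392,225). The channel is at about (298,120), with yellow marks at (291,117) and (308,110). In the top view the grip is at about (206,228) and the marks are at (417,216) and (417,237). I'll enlarge these.

Run:
```python
from h import *
crop('top0',180,200,280,265,8,'t_rack'); crop('top0',350,195,500,260,5,'t_bed'); crop('scene0',360,200,450,300,6,'s_rack'); crop('scene0',255,70,340,170,6,'s_bed')
```

```text
(no output)
```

View pics/t_rack.png

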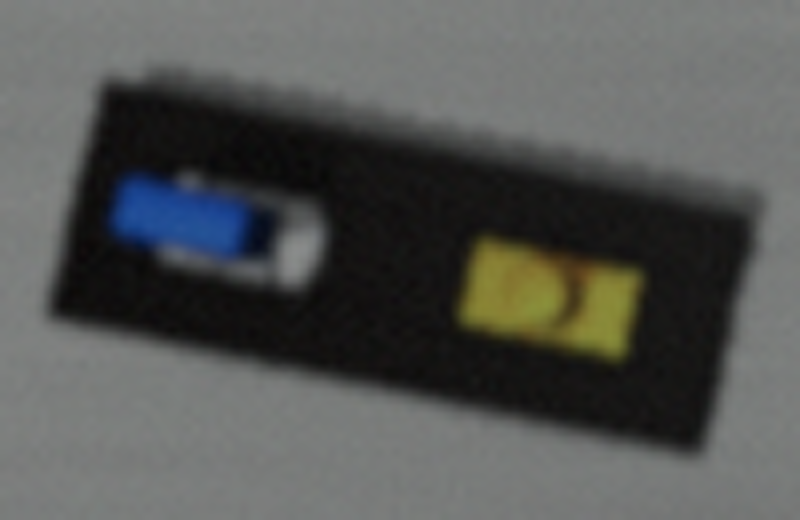

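View pics/t_bed.png

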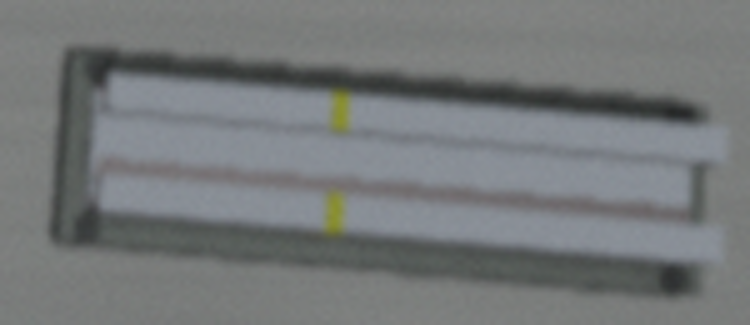

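View pics/s_rack.png

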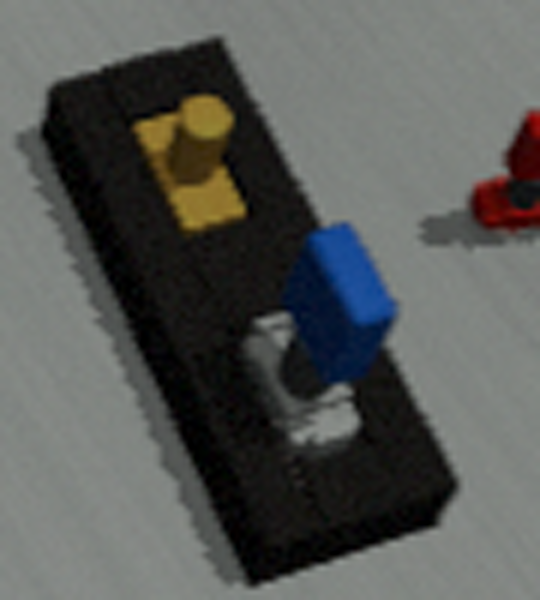

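View pics/s_bed.png

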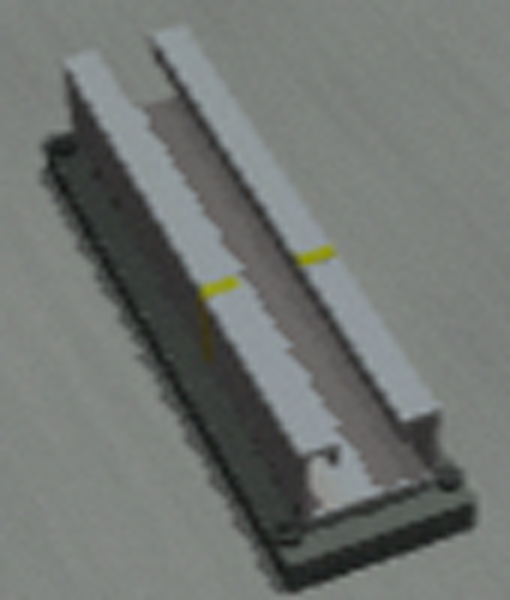

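Top view crop: rack corners at crop (110,82), (757,208), (700,452) and (55,318), and the grip top outlined at (118,175) to (250,255). The mark bars run along (340,90-130) and (335,193-233). In the scene crop the marks run (203,292)-(238,284) and (300,260)-(335,253). Next I'll triangulate.

Run:
```python
from h import *
t=load('top0'); s=load('scene0')
def T(x,y,ox,oy,k): return ((x+.5)/k-.5+ox,(y+.5)/k-.5+oy)
print('rack corners')
P=[atz(t,*T(x,y,180,200,8),0.03)[:2] for x,y in [(110,82),(757,208),(700,452),(55,318)]]
P=np.array(P); print(P.round(4).tolist(), [np.linalg.norm(P[i]-P[(i+1)%4]).round(4) for i in range(4)], P.mean(0))
r=(P[0]-P[1])+(P[3]-P[2]); print('rack y dir deg',np.degrees(np.arctan2(r[1],r[0])))
Ps=np.array([atz(s,*T(x,y,360,200,6),0.03)[:2] for x,y in [(222,38),(456,487),(248,550),(48,85)]]) 
print('scene rack',Ps.round(4).tolist(),Ps.mean(0))
G=np.array([atz(t,*T(x,y,180,200,8),0.10)[:2] for x,y in [(122,175),(250,200),(240,258),(112,238)]]); print('grip',G.round(4).tolist(),G.mean(0))
Gs=np.array([atz(s,*T(x,y,360,200,6),0.10)[:2] for x,y in [(312,235),(348,222),(397,300),(362,322)]]); print('gripS',Gs.round(4).tolist(),Gs.mean(0))
def tri(a,b):
    o1,d1=ray(t,*a);o2,d2=ray(s,*b);d1/=np.linalg.norm(d1);d2/=np.linalg.norm(d2)
    k=np.linalg.lstsq(np.c_[d1,-d2],o2-o1,rcond=None)[0];p=o1+k[0]*d1;q=o2+k[1]*d2
    return (p+q)/2,np.linalg.norm(p-q)
tm=[(340,90),(341,130),(335,193),(334,233)]; sm=[(203,292),(238,284),(300,260),(335,253)]
for a,b in zip(tm,sm): print('mark',tri(T(*a,350,195,5),T(*b,255,70,6)))
# lip corners: far(-y) ends top  & near
for n,a,b in [('lipA far',(727,127),(66,62)),('lipA near',(110,72),(303,455)),('lipB far',(722,262),(190,28)),('lipB near',(100,212),(440,410))]:
    print(n,tri(T(*a,350,195,5),T(*b,255,70,6)))
for z in [.053,.058,.063,.069]:
    print(z,[np.r_[atz(t,*T(*a,350,195,5),z)[:2],atz(s,*T(*b,255,70,6),z)[:2]].round(4).tolist() for a,b in zip(tm,sm)])
print('bed', [atz(t,*T(x,y,350,195,5),.017)[:2].round(4).tolist() for x,y in [(68,48),(55,242)]])
```

```text
rack corners
[[0.5632, 0.3351], [0.5368, 0.1773], [0.4776, 0.1889], [0.5058, 0.345]] [np.float64(0.16), np.float64(0.0604), np.float64(0.1586), np.float64(0.0582)] [0.52082265 0.261554  ]
rack y dir deg 80.13849164127036
scene rack [[0.4777, 0.1913], [0.5088, 0.3463], [0.5705, 0.3334], [0.5362, 0.1796]] [0.52332246 0.2626251 ]
grip [[0.5366, 0.3145], [0.5318, 0.2858], [0.5188, 0.2874], [0.5225, 0.3159]] [0.5274401  0.30089279]
gripS [[0.5315, 0.2868], [0.5207, 0.2882], [0.5237, 0.3127], [0.5356, 0.3134]] [0.52788128 0.30025479]
mark (array([ 0.56706191, -0.09640249,  0.06150254]), np.float64(0.00024689655254709383))
mark (array([ 0.5522169 , -0.09785651,  0.05765358]), np.float64(9.712603244623807e-05))
mark (array([ 0.52800192, -0.09464386,  0.06128505]), np.float64(0.00023179927113932264))
mark (array([ 0.51307575, -0.09520728,  0.05781935]), np.float64(0.0004988660100674371))
lipA far (array([ 0.55673493, -0.24660553,  0.05916611]), np.float64(0.0013538776885084446))
lipA near (array([ 0.57152693, -0.0083442 ,  0.05988953]), np.float64(0.0004722313995115939))
lipB far (array([ 0.50434153, -0.24286596,  0.05942974]), np.float64(0.0031661359100761534))
lipB near (array([ 0.51861808, -0.00562809,  0.05811373]), np.float64(0.0003079063729811412))
0.053 [[0.5679, -0.0986, 0.5635, -0.105], [0.5525, -0.099, 0.5502, -0.1026], [0.5283, -0.0967, 0.5241, -0.1032], [0.513, -0.0963, 0.5108, -0.1003]]
0.058 [[0.5675, -0.0974, 0.5655, -0.0999], [0.5522, -0.0977, 0.5524, -0.0975], [0.5281, -0.0954, 0.5265, -0.0981], [0.5129, -0.095, 0.5133, -0.0952]]
0.063 [[0.567, -0.0961, 0.5676, -0.0948], [0.5518, -0.0965, 0.5546, -0.0924], [0.5278, -0.0941, 0.5289, -0.093], [0.5127, -0.0937, 0.5159, -0.0901]]
0.069 [[0.5665, -0.0946, 0.57, -0.0886], [0.5513, -0.0949, 0.5572, -0.0863], [0.5276, -0.0926, 0.5318, -0.0869], [0.5126, -0.0922, 0.5189, -0.084]]
bed [[0.585, 0.002], [0.5076, 0.0061]]
```

Call:
jog_arm(moves=[[-1,0.02,0.008,0,0,0,0.06],[-1,0.055,0.022,0,0,0,0.17],[-1,0.092,0.037,0,0,0,0.29],[-1,0.129,0.052,0,0,0,0.41],[-1,0.166,0.067,0,0,0,0.53],[-1,0.203,0.082,0,0,0,0.65],[-1,0.24,0.097,0,0,0,0.77],[-1,0.277,0.112,0,0,0,0.89],[-1,0.31,0.126,0,0,0,1.0],[-1,0.335,0.136,0,0,0,1.1]])

```text
time_s: 0.98
tcp_pos: [0.4878, 0.3363, 0.2223]
ee_rot: [[0.102, -0.995, -0.0], [-0.995, -0.102, -0.001], [0.001, 0.001, -1.0]]
wrist_force: [0.7, 0.2, 0.1]
gripper_width: 1.001
```

```bash
cat >> h.py <<'E'
def need(p,yaw_y,q=True):
    "shift/turn in tool axes from measured to target (tool down, tool y at world yaw_y deg)"
    from scipy.spatial.transform import Rotation as Ro
    s=sense(); R=np.array(s['ee_rot']); a=np.radians(yaw_y)
    y=np.array([np.cos(a),np.sin(a),0]); z=np.array([0,0,-1.]); x=np.cross(y,z); Rt=np.c_[x,y,z]
    print('t',s['time_s'],'tcp',np.round(s['tcp_pos'],4),'shift',(R.T@(np.array(p)-s['tcp_pos'])).round(4),'rotvec',Ro.from_matrix(R.T@Rt).as_rotvec().round(4),'F',np.round(s['wrist_force'],2),'g',round(float(s['gripper_width']),3))
E
python3 -c "
from h import *
need([.5275,.3005,.19],170.5)"
```

```text
t 0.9833 tcp [0.4878 0.3363 0.2223] shift [ 0.0397 -0.0358  0.0323] rotvec [ 0.0004 -0.0007  0.2678] F [0.72 0.23 0.11] g 1.001
```

Call:
jog_arm(moves=[[-1,0.008,-0.007,0.006,0,0,0.05],[-1,0.02,-0.018,0.016,0,0,0.13],[-1,0.032,-0.029,0.026,0,0,0.21],[-1,0.038,-0.034,0.031,0,0,0.255],[-1,0.0397,-0.0358,0.0323,0,0,0.268],[-1,0.0397,-0.0358,0.0323,0,0,0.268],[-1,0.0397,-0.0358,0.0323,0,0,0.268],[-1,0.0397,-0.0358,0.0323,0,0,0.268],[-1,0.0397,-0.0358,0.0323,0,0,0.268],[-1,0.0397,-0.0358,0.0323,0,0,0.268]])

```text
time_s: 1.82
tcp_pos: [0.526, 0.3038, 0.1908]
ee_rot: [[-0.157, -0.988, 0.001], [-0.988, 0.157, 0.001], [-0.001, -0.001, -1.0]]
wrist_force: [-0.2, -0.0, 0.7]
gripper_width: 1.003
```

```bash
python3 -c "
from h import *
need([.5275,.3005,.066],170.5)
c=snap('wrist','w1')
for p in [(.5275,.3005,.1),(.5275,.3005,.036),(.5275,.3005,.171)]: print(proj(c,p))
snap('scene','s1')
crop('s1',340,130,480,300,3.5,'s1c')
"
```

```text
t 1.8167 tcp [0.526  0.3038 0.1908] shift [ 0.0031 -0.0019  0.1248] rotvec [-0.0005  0.0008  0.008 ] F [-0.18 -0.04  0.73] g 1.003
[320.80100189 201.48073768]
[321.27177482 186.87222697]
[319.92750142 228.58624923]
```

View pics/w1.png

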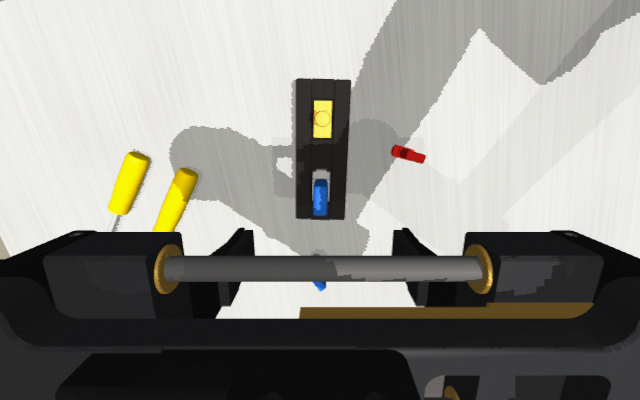

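View pics/s1c.png

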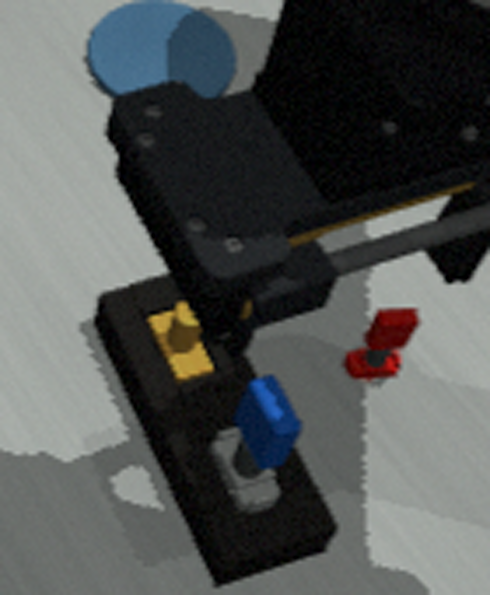

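The wrist picture shows the blue grip upright at about (320,197) between the jaws, with the stud beyond it at (322,119). I'll enlarge it.

```bash
python3 -c "
from h import *
crop('w1',280,70,380,230,4,'w1c')
c=load('w1')
print([proj(c,p).round(1) for p in [(.5275,.3005,.1)]])
"
```

```text
[array([320.8, 201.5])]
```

View pics/w1c.png

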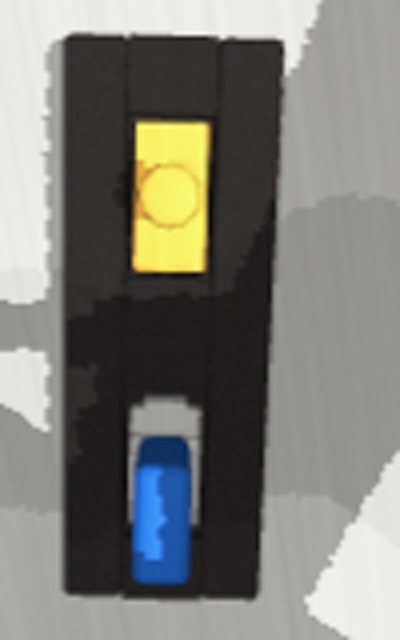

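```bash
python3 -c "
from h import *
c=load('w1')
T=lambda x,y:((x+.5)/4-.5+280,(y+.5)/4-.5+70)
P=np.array([atz(c,*T(x,y),.03)[:2] for x,y in [(64,38),(284,40),(258,597),(66,595)]]);print(P.round(4),P.mean(0))
P2=np.array([atz(c,*T(x,y),.1)[:2] for x,y in [(137,463),(189,463),(189,583),(133,583)]]);print(P2.round(4),P2.mean(0))
for Q in (P,P2):
  for a,b in((0,3),(1,2)): d=Q[b]-Q[a];print(np.degrees(np.arctan2(d[1],d[0])))
"
```

```text
[[0.5362 0.1808]
 [0.478  0.1906]
 [0.5065 0.3457]
 [0.5644 0.3359]] [0.52125868 0.26323705]
[[0.5314 0.2842]
 [0.5195 0.2861]
 [0.524  0.315 ]
 [0.5372 0.3129]] [0.52799439 0.29954879]
79.7014354572347
79.58947157783793
78.60470901768177
81.18285833719396
```

Call:
jog_arm(moves=[[-1,0.0035,-0.0023,0.01,0,0,0.02],[-1,0.0035,-0.0023,0.03,0,0,0.02],[-1,0.0035,-0.0023,0.055,0,0,0.02],[-1,0.0035,-0.0023,0.08,0,0,0.02],[-1,0.0035,-0.0023,0.1,0,0,0.02],[-1,0.0035,-0.0023,0.115,0,0,0.02],[-1,0.0035,-0.0023,0.1235,0,0,0.02],[-1,0.0035,-0.0023,0.1265,0,0,0.02],[-1,0.0035,-0.0023,0.1265,0,0,0.02],[-1,0.0035,-0.0023,0.1265,0,0,0.02]])

```text
time_s: 2.75
tcp_pos: [0.5286, 0.2997, 0.0645]
ee_rot: [[-0.178, -0.984, 0.001], [-0.984, 0.178, 0.001], [-0.001, -0.001, -1.0]]
wrist_force: [-0.2, 0.7, -0.0]
gripper_width: 0.999
```

Call:
jog_arm(moves=[[0.3,0,0,0,0,0,0],[0.4,0,0,0,0,0,0],[0.5,0,0,0,0,0,0],[0.55,0,0,0,0,0,0],[0.6,0,0,0,0,0,0],[0.65,0,0,0,0,0,0],[0.7,0,0,0,0,0,0],[0.8,0,0,0,0,0,0],[1,0,0,0,0,0,0],[1,0,0,0,0,0,0]])

```text
time_s: 3.58
tcp_pos: [0.528, 0.2993, 0.0637]
ee_rot: [[-0.178, -0.984, -0.0], [-0.984, 0.178, -0.0], [0.0, 0.0, -1.0]]
wrist_force: [-0.4, 0.4, 0.7]
gripper_width: 0.326
```

Call:
jog_arm(moves=[[1,0,0,0,0,0,0],[1,0,0,0,0,0,0],[1,0,0,0,0,0,0],[1,0,0,0,0,0,0],[1,0,0,0,0,0,0],[1,0,0,0,0,0,0],[1,0,0,0,0,0,0],[1,0,0,0,0,0,0],[1,0,0,0,0,0,0],[1,0,0,0,0,0,0]])

```text
time_s: 4.42
tcp_pos: [0.528, 0.2994, 0.0637]
ee_rot: [[-0.178, -0.984, 0.0], [-0.984, 0.178, 0.0], [-0.0, -0.0, -1.0]]
wrist_force: [-0.4, 0.1, -0.5]
gripper_width: 0.155
```

```bash
python3 -c "
from h import *
need([.5275,.3005,.126],169.8)
snap('wrist','w2');snap('scene','s2')
crop('s2',340,130,480,300,3.5,'s2c')
"
```

```text
t 4.4167 tcp [0.528  0.2994 0.0637] shift [-0.001   0.0007 -0.0623] rotvec [-0.     0.    -0.001] F [-0.37  0.05 -0.5 ] g 0.155
```

View pics/s2c.png

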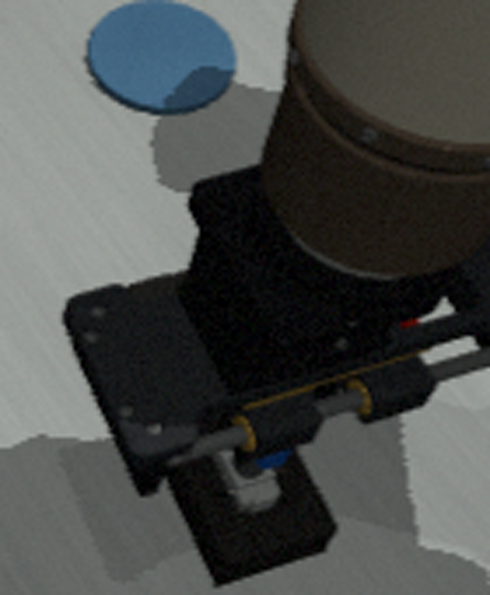

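The jaws stopped at about 13.5 mm, so they are on the 14 mm grip. Now a straight lift.

Call:
jog_arm(moves=[[1,0,0,-0.005,0,0,0],[1,0,0,-0.012,0,0,0],[1,0,0,-0.022,0,0,0],[1,0,0,-0.035,0,0,0],[1,0,0,-0.05,0,0,0],[1,0,0,-0.07,0,0,0],[1,0,0,-0.09,0,0,0],[1,0,0,-0.105,0,0,0],[1,0,0,-0.112,0,0,0],[1,0,0,-0.114,0,0,0]])

```text
time_s: 5.35
tcp_pos: [0.5286, 0.2999, 0.1802]
ee_rot: [[-0.178, -0.984, 0.003], [-0.984, 0.178, 0.003], [-0.003, -0.003, -1.0]]
wrist_force: [-0.1, 0.2, -1.4]
gripper_width: 0.159
```

Call:
jog_arm(moves=[[1,0,0,0,0,0,0],[1,0,0,0,0,0,0],[1,0,0,0,0,0,0],[1,0,0,0,0,0,0],[1,0,0,0,0,0,0],[1,0,0,0,0,0,0],[1,0,0,0,0,0,0],[1,0,0,0,0,0,0],[1,0,0,0,0,0,0],[1,0,0,0,0,0,0]])

```text
time_s: 6.18
tcp_pos: [0.528, 0.2994, 0.1778]
ee_rot: [[-0.178, -0.984, 0.0], [-0.984, 0.178, 0.0], [-0.0, -0.0, -1.0]]
wrist_force: [0.6, 0.1, -1.0]
gripper_width: 0.161
```

```bash
python3 -c "
from h import *
need([.54,-.096,.178],176.6)
snap('wrist','w3');snap('scene','s3');snap('top','t3')
crop('s3',340,110,480,280,3.5,'s3c')
"
```

```text
t 6.1833 tcp [0.528  0.2994 0.1778] shift [ 3.869e-01 -8.220e-02 -3.000e-04] rotvec [-0.000e+00  1.000e-04 -1.197e-01] F [ 0.59  0.13 -1.01] g 0.161
```

View pics/s3c.png

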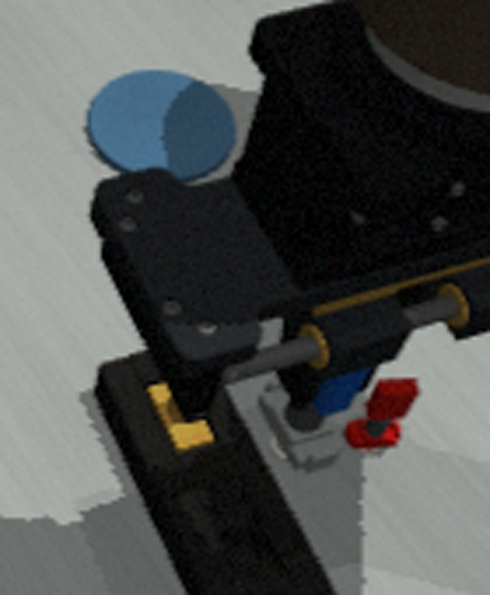

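View pics/w3.png

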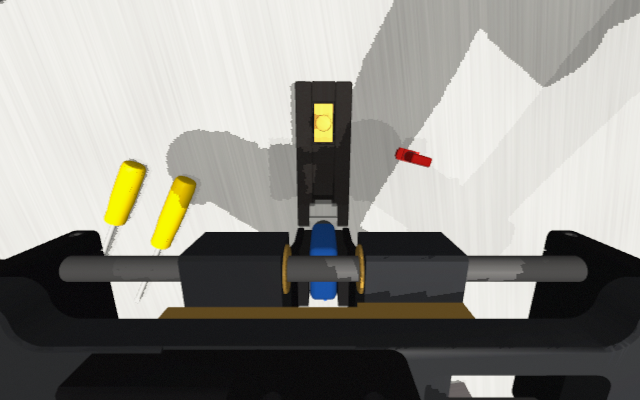

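Call:
jog_arm(moves=[[1,0.01,-0.002,0,0,0,-0.01],[1,0.03,-0.006,0,0,0,-0.02],[1,0.055,-0.012,0,0,0,-0.03],[1,0.083,-0.018,0,0,0,-0.04],[1,0.112,-0.024,0,0,0,-0.05],[1,0.142,-0.03,0,0,0,-0.06],[1,0.172,-0.037,0,0,0,-0.07],[1,0.202,-0.043,0,0,0,-0.08],[1,0.232,-0.049,0,0,0,-0.09],[1,0.262,-0.056,0,0,0,-0.1]])

```text
time_s: 7.17
tcp_pos: [0.5358, 0.0295, 0.178]
ee_rot: [[-0.078, -0.997, 0.0], [-0.997, 0.078, 0.0], [-0.0, -0.0, -1.0]]
wrist_force: [0.9, 0.2, -1.5]
gripper_width: 0.154
```

Call:
jog_arm(moves=[[1,0.03,-0.003,0,0,0,-0.01],[1,0.055,-0.005,0,0,0,-0.015],[1,0.078,-0.008,0,0,0,-0.02],[1,0.097,-0.011,0,0,0,-0.02],[1,0.11,-0.013,0,0,0,-0.02],[1,0.117,-0.014,0,0,0,-0.02],[1,0.12,-0.014,0,0,0,-0.02],[1,0.12,-0.014,0,0,0,-0.02],[1,0.12,-0.014,0,0,0,-0.02],[1,0.12,-0.014,0,0,0,-0.02]])

```text
time_s: 8.0
tcp_pos: [0.5409, -0.0885, 0.1778]
ee_rot: [[-0.058, -0.998, 0.0], [-0.998, 0.058, 0.0], [-0.0, -0.0, -1.0]]
wrist_force: [0.6, 0.3, -1.7]
gripper_width: 0.156
```

```bash
python3 -c "
from h import *
need([.54,-.096,.135],176.6)
snap('wrist','w4');snap('scene','s4');snap('top','t4')
crop('s4',230,40,360,180,4.2,'s4c');crop('w4',240,30,400,310,2.1,'w4c')
"
```

```text
t 8.0 tcp [ 0.5409 -0.0885  0.1778] shift [0.0075 0.0004 0.0428] rotvec [-0.0001  0.0001  0.0014] F [ 0.6   0.29 -1.75] g 0.156
```

View pics/s4c.png

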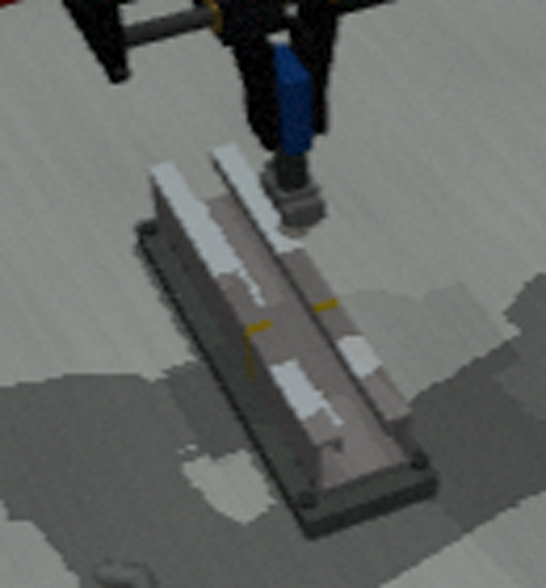

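View pics/w4.png

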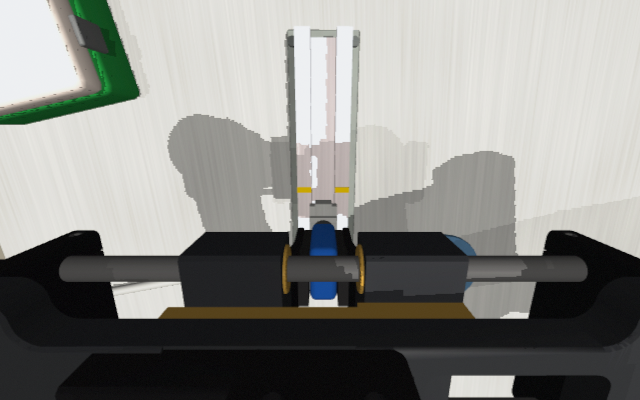

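The wrist view shows the channel with the marks at about (304,189) and (342,189), and the plate just short of them at (323,208). I'll enlarge it to refine the slot line and mark.

```bash
python3 -c "
from h import *
crop('w4',280,20,370,120,6,'w4a');crop('w4',280,150,370,240,6,'w4b')
"
```

```text
(no output)
```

View pics/w4a.png

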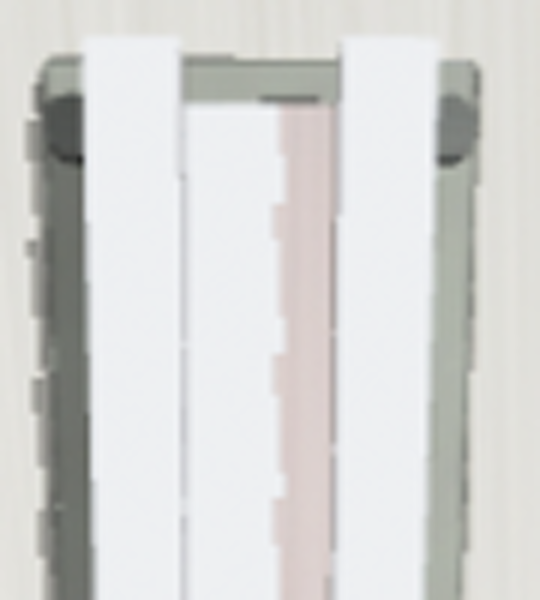

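View pics/w4b.png

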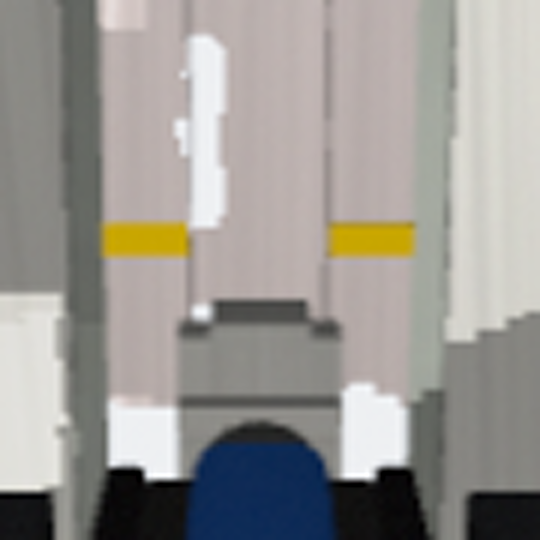

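```bash
python3 -c "
from h import *
c=load('w4')
A=lambda x,y:((x+.5)/6-.5+280,(y+.5)/6-.5+20)
B=lambda x,y:((x+.5)/6-.5+280,(y+.5)/6-.5+150)
for z in (.055,.059,.063):
  far=[atz(c,*A(x,y),z)[:2] for x,y in [(83,40),(181,40),(341,40),(439,40)]]
  mk=[atz(c,*B(x,y),z)[:2] for x,y in [(103,240),(188,240),(329,240),(413,240)]]
  w=[np.linalg.norm(q[0]-q[3]) for q in(far,mk)]
  s=[np.linalg.norm(q[1]-q[2]) for q in(far,mk)]
  f=np.mean(far,0);m=np.mean(mk,0);d=m-f
  x=mk[0]-mk[3]
  print(z,f.round(4),m.round(4),'wid',np.round(w,4),np.round(s,4),'yaw',np.degrees(np.arctan2(d[1],d[0])),'len',np.linalg.norm(d),'xdir',np.degrees(np.arctan2(x[1],x[0])))
# plate: expected at zT=tcp-.0397+.012
s=sense();R=np.array(s['ee_rot']);p=s['tcp_pos'];zt=p[2]-.0397+.012
e=[atz(c,*B(x,y),zt)[:2] for x,y in [(179,325),(342,325)]]
m=np.mean(e,0);print('plate front edge',np.array(e).round(4),m,'in tool',R[:2,:2].T@(m-p[:2]))
"
```

```text
0.055 [ 0.5315 -0.2468] [ 0.5407 -0.0957] wid [0.0537 0.0541] [0.0241 0.0246] yaw 86.51338059343891 len 0.15140352372637952 xdir -3.3041583824055882
0.059 [ 0.5316 -0.2456] [ 0.5407 -0.0966] wid [0.0529 0.0534] [0.0238 0.0243] yaw 86.51338059343885 len 0.1492762695697832 xdir -3.304158382405591
0.063 [ 0.5317 -0.2444] [ 0.5406 -0.0975] wid [0.0522 0.0526] [0.0234 0.0239] yaw 86.51338059343881 len 0.14714901541318687 xdir -3.3041583824055856
plate front edge [[ 0.5492 -0.1077]
 [ 0.53   -0.1066]] [ 0.53961673 -0.10716148] in tool [0.01872607 0.00028339]
```

Call:
jog_arm(moves=[[1,0.003,0,0.003,0,0,0],[1,0.006,0,0.01,0,0,0],[1,0.0089,0,0.02,0,0,0],[1,0.0089,-0.0003,0.034,0,0,0],[1,0.0089,-0.0003,0.046,0,0,0],[1,0.0089,-0.0003,0.054,0,0,0],[1,0.0089,-0.0003,0.058,0,0,0],[1,0.0089,-0.0003,0.058,0,0,0],[1,0.0089,-0.0003,0.058,0,0,0],[1,0.0089,-0.0003,0.058,0,0,0]])

```text
time_s: 8.98
tcp_pos: [0.5413, -0.0981, 0.1203]
ee_rot: [[-0.059, -0.998, 0.001], [-0.998, 0.059, -0.0], [0.0, -0.001, -1.0]]
wrist_force: [-0.1, -0.2, -1.1]
gripper_width: 0.159
```

```bash
python3 -c "
from h import *
need([.5407,-.0974,.09],176.55)
c=snap('wrist','w5');snap('scene','s5')
crop('s5',230,40,360,180,4.2,'s5c');crop('w5',270,150,380,310,3.5,'w5c')
"
```

```text
t 8.9833 tcp [ 0.5413 -0.0981  0.1203] shift [-0.0007  0.0007  0.0303] rotvec [-0.0014 -0.      0.0015] F [-0.06 -0.17 -1.06] g 0.159
```

View pics/s5c.png

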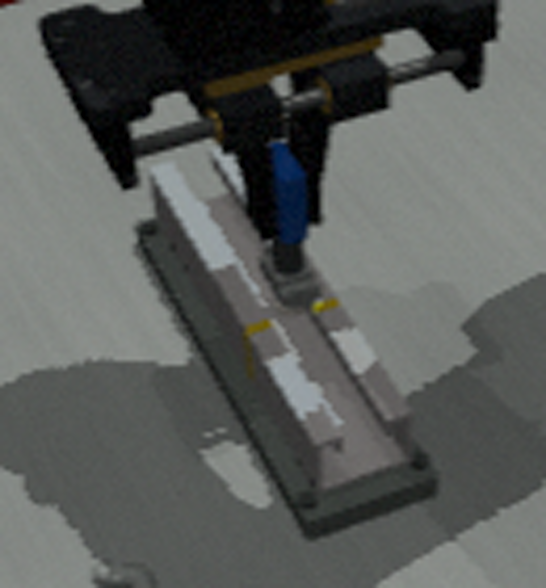

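View pics/w5c.png

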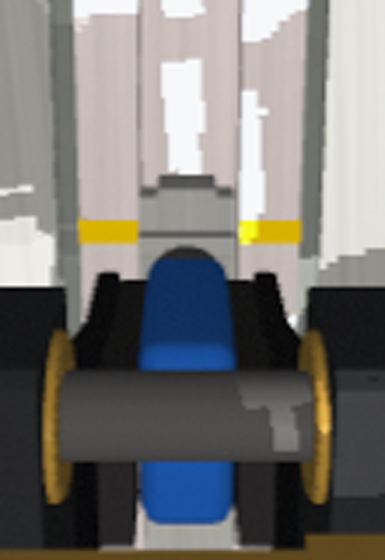

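Call:
jog_arm(moves=[[1,0,0,0.002,0,0,0],[1,0,0,0.005,0,0,0],[1,0,0,0.008,0,0,0],[1,0,0,0.011,0,0,0],[1,0,0,0.014,0,0,0],[1,0,0,0.016,0,0,0],[1,0,0,0.017,0,0,0],[1,0,0,0.017,0,0,0],[1,0,0,0.017,0,0,0],[1,0,0,0.017,0,0,0]])

```text
time_s: 9.92
tcp_pos: [0.5408, -0.098, 0.1029]
ee_rot: [[-0.059, -0.998, 0.0], [-0.998, 0.059, -0.0], [-0.0, -0.0, -1.0]]
wrist_force: [0.9, 0.8, -2.5]
gripper_width: 0.158
```

```bash
python3 -c "
from h import *
need([.5407,-.0974,.09],176.55)
c=snap('wrist','w6')
crop('w6',270,150,380,310,3.5,'w6c')
"
```

```text
t 9.9167 tcp [ 0.5408 -0.098   0.1029] shift [-0.0006  0.0002  0.0129] rotvec [-0.0003  0.      0.0013] F [ 0.9   0.77 -2.55] g 0.158
```

View pics/w6c.png

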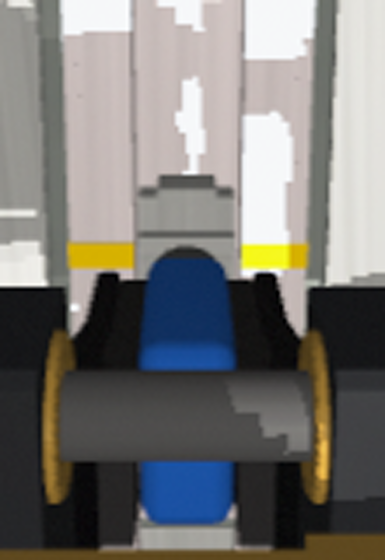

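Call:
jog_arm(moves=[[1,-0.0003,0.0002,0.001,0,0,0],[1,-0.0006,0.0003,0.003,0,0,0],[1,-0.0006,0.0003,0.005,0,0,0],[1,-0.0006,0.0003,0.007,0,0,0],[1,-0.0006,0.0003,0.009,0,0,0],[1,-0.0006,0.0003,0.011,0,0,0],[1,-0.0006,0.0003,0.013,0,0,0],[1,-0.0006,0.0003,0.014,0,0,0],[1,-0.0006,0.0003,0.014,0,0,0],[1,-0.0006,0.0003,0.014,0,0,0]])

```text
time_s: 10.8
tcp_pos: [0.5404, -0.0975, 0.0887]
ee_rot: [[-0.059, -0.998, -0.0], [-0.998, 0.059, -0.0], [0.0, 0.0, -1.0]]
wrist_force: [0.1, 0.0, -1.0]
gripper_width: 0.156
```

```bash
python3 -c "
from h import *
need([.5407,-.0974,.09],176.55)
c=snap('wrist','w7');snap('scene','s7')
crop('w7',270,150,380,310,3.5,'w7c');crop('s7',230,40,360,180,4.2,'s7c')
"
```

```text
t 10.8 tcp [ 0.5404 -0.0975  0.0887] shift [-0.0001 -0.0003 -0.0013] rotvec [ 0.0001 -0.0001  0.0012] F [ 0.07  0.   -0.97] g 0.156
```

View pics/w7c.png

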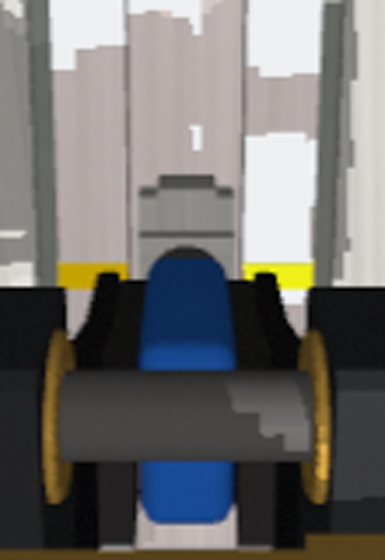

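View pics/s7c.png

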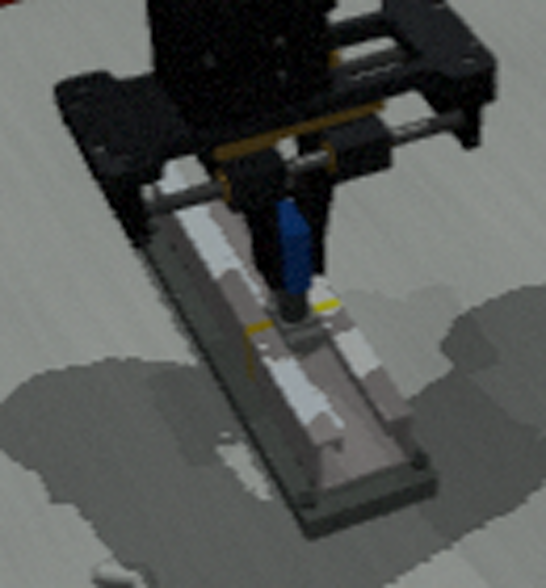

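Call:
jog_arm(moves=[[1,0,0,0.0006,0,0,0],[1,0,0,0.0012,0,0,0],[1,0,0,0.0018,0,0,0],[1,0,0,0.0024,0,0,0],[1,0,0,0.003,0,0,0],[1,0,0,0.0036,0,0,0],[1,0,0,0.0042,0,0,0],[1,0,0,0.005,0,0,0],[1,0,0,0.005,0,0,0],[1,0,0,0.005,0,0,0]])

```text
time_s: 11.73
tcp_pos: [0.5404, -0.0974, 0.0837]
ee_rot: [[-0.059, -0.998, -0.0], [-0.998, 0.059, -0.0], [0.0, 0.0, -1.0]]
wrist_force: [-0.9, 0.1, -1.3]
gripper_width: 0.16
```

Call:
jog_arm(moves=[[1,0,0,0.0004,0,0,0],[1,0,0,0.0008,0,0,0],[1,0,0,0.0012,0,0,0],[1,0,0,0.0016,0,0,0],[1,0,0,0.002,0,0,0],[1,0,0,0.002,0,0,0],[1,0,0,0.002,0,0,0],[1,0,0,0.002,0,0,0],[1,0,0,0.002,0,0,0],[1,0,0,0.002,0,0,0]])

```text
time_s: 12.57
tcp_pos: [0.5405, -0.0974, 0.0818]
ee_rot: [[-0.059, -0.998, 0.0], [-0.998, 0.059, 0.0], [-0.0, -0.0, -1.0]]
wrist_force: [0.6, -0.2, -1.3]
gripper_width: 0.159
```

Call:
jog_arm(moves=[[1,0,0,0.0003,0,0,0],[1,0,0,0.0006,0,0,0],[1,0,0,0.001,0,0,0],[1,0,0,0.001,0,0,0],[1,0,0,0.001,0,0,0],[1,0,0,0.001,0,0,0],[1,0,0,0.001,0,0,0],[1,0,0,0.001,0,0,0],[1,0,0,0.001,0,0,0],[1,0,0,0.001,0,0,0]])

```text
time_s: 13.4
tcp_pos: [0.5404, -0.0974, 0.0808]
ee_rot: [[-0.059, -0.998, -0.0], [-0.998, 0.059, -0.0], [0.0, 0.0, -1.0]]
wrist_force: [0.3, -1.6, -1.0]
gripper_width: 0.159
```

Call:
jog_arm(moves=[[1,0,0,0.0003,0,0,0],[1,0,0,0.0006,0,0,0],[1,0,0,0.001,0,0,0],[1,0,0,0.001,0,0,0],[1,0,0,0.001,0,0,0],[1,0,0,0.001,0,0,0],[1,0,0,0.001,0,0,0],[1,0,0,0.001,0,0,0],[1,0,0,0.001,0,0,0],[1,0,0,0.001,0,0,0]])

```text
time_s: 14.23
tcp_pos: [0.5405, -0.0975, 0.0798]
ee_rot: [[-0.059, -0.998, 0.0], [-0.998, 0.059, -0.0], [0.0, -0.0, -1.0]]
wrist_force: [-1.0, 0.0, 1.7]
gripper_width: 0.159
```

Call:
jog_arm(moves=[[1,0,0,0.0003,0,0,0],[1,0,0,0.0006,0,0,0],[1,0,0,0.001,0,0,0],[1,0,0,0.001,0,0,0],[1,0,0,0.001,0,0,0],[1,0,0,0.001,0,0,0],[1,0,0,0.001,0,0,0],[1,0,0,0.001,0,0,0],[1,0,0,0.001,0,0,0],[1,0,0,0.001,0,0,0]])

```text
time_s: 15.07
tcp_pos: [0.5405, -0.0975, 0.0788]
ee_rot: [[-0.059, -0.998, 0.0], [-0.998, 0.059, -0.0], [0.0, -0.0, -1.0]]
wrist_force: [-0.6, 0.3, 4.2]
gripper_width: 0.16
```

Call:
jog_arm(moves=[[1,0,0,0.0004,0,0,0],[1,0,0,0.0008,0,0,0],[1,0,0,0.0012,0,0,0],[1,0,0,0.0016,0,0,0],[1,0,0,0.002,0,0,0],[1,0,0,0.002,0,0,0],[1,0,0,0.002,0,0,0],[1,0,0,0.002,0,0,0],[1,0,0,0.002,0,0,0],[1,0,0,0.002,0,0,0]])

```text
time_s: 15.9
tcp_pos: [0.5406, -0.0975, 0.0773]
ee_rot: [[-0.059, -0.998, 0.0], [-0.998, 0.059, -0.0], [0.0, -0.0, -1.0]]
wrist_force: [-1.8, 1.0, 6.0]
gripper_width: 0.158
```

Call:
jog_arm(moves=[[1,0,0,0.0003,0,0,0],[1,0,0,0.0006,0,0,0],[1,0,0,0.001,0,0,0],[1,0,0,0.001,0,0,0],[1,0,0,0.001,0,0,0],[1,0,0,0.001,0,0,0],[1,0,0,0.001,0,0,0],[1,0,0,0.001,0,0,0],[1,0,0,0.001,0,0,0],[1,0,0,0.001,0,0,0]])

```text
time_s: 16.73
tcp_pos: [0.5406, -0.0975, 0.0765]
ee_rot: [[-0.059, -0.998, 0.001], [-0.998, 0.059, -0.0], [0.0, -0.001, -1.0]]
wrist_force: [-2.2, 2.0, 8.0]
gripper_width: 0.161
```

Call:
jog_arm(moves=[[1,0,0,0.0003,0,0,0],[1,0,0,0.0006,0,0,0],[1,0,0,0.001,0,0,0],[1,0,0,0.0012,0,0,0],[1,0,0,0.0012,0,0,0],[1,0,0,0.0012,0,0,0],[1,0,0,0.0012,0,0,0],[1,0,0,0.0012,0,0,0],[1,0,0,0.0012,0,0,0],[1,0,0,0.0012,0,0,0]])

```text
time_s: 17.57
tcp_pos: [0.5406, -0.0975, 0.0756]
ee_rot: [[-0.058, -0.998, 0.001], [-0.998, 0.058, -0.0], [0.0, -0.001, -1.0]]
wrist_force: [-2.6, 1.0, 9.7]
gripper_width: 0.157
```

```bash
python3 -c "
from h import *
F=[];Z=[]
for i in range(4):
    capture('top'); s=sense(); F.append(s['wrist_force']);Z.append(s['tcp_pos'])
print(np.round(F,1),np.round(np.mean(F,0),2),np.mean(Z,0).round(5),s['time_s'])
"
```

```text
[[-2.6  0.6  8.5]
 [-3.1  0.9 10.2]
 [-2.7  0.9 10.4]
 [-3.   1.   9.3]] [-2.86  0.86  9.6 ] [ 0.54063 -0.09749  0.07562] 17.7667
```

Call:
jog_arm(moves=[[1,0,0.0001,0.0003,0,0,0],[1,0,0.0002,0.0006,0,0,0],[1,0,0.0003,0.0009,0,0,0],[1,0,0.0003,0.0013,0,0,0],[1,0,0.0003,0.0013,0,0,0],[1,0,0.0003,0.0013,0,0,0],[1,0,0.0003,0.0013,0,0,0],[1,0,0.0003,0.0013,0,0,0],[1,0,0.0003,0.0013,0,0,0],[1,0,0.0003,0.0013,0,0,0]])

```text
time_s: 18.6
tcp_pos: [0.5406, -0.0975, 0.0747]
ee_rot: [[-0.058, -0.998, 0.001], [-0.998, 0.058, -0.0], [0.0, -0.001, -1.0]]
wrist_force: [-3.1, 0.7, 10.6]
gripper_width: 0.154
```

```bash
python3 -c "
from h import *
F=[];Z=[]
for i in range(5):
    capture('top'); s=sense(); F.append(s['wrist_force']);Z.append(s['tcp_pos'])
print(np.round(F,1),np.round(np.mean(F,0),2),np.mean(Z,0).round(5),s['time_s'])
"
```

```text
[[-1.7  0.9 11.1]
 [-2.9  1.6 11.5]
 [-3.4  0.1 11. ]
 [-3.6  1.4 10.4]
 [-2.9  1.1 11.5]] [-2.89  1.   11.12] [ 0.54061 -0.09749  0.07473] 18.85
```

Call:
jog_arm(moves=[[1,0,0,0.0002,0,0,0],[1,0,0,0.0004,0,0,0],[1,0,0.0001,0.0004,0,0,0.04],[1,-0.0001,0.0002,0.0004,0,0,0.12],[1,-0.0001,0.0003,0.0004,0,0,0.22],[1,-0.0002,0.0004,0.0004,0,0,0.32],[1,-0.0003,0.0005,0.0004,0,0,0.42],[1,-0.0003,0.0006,0.0004,0,0,0.5],[1,-0.0003,0.0006,0.0004,0,0,0.55],[1,-0.0003,0.0006,0.0004,0,0,0.55]])

```text
time_s: 19.68
tcp_pos: [0.541, -0.0972, 0.0747]
ee_rot: [[-0.573, -0.82, 0.003], [-0.82, 0.573, -0.001], [-0.001, -0.003, -1.0]]
wrist_force: [-1.4, 0.7, 11.9]
gripper_width: 0.159
```

```bash
python3 -c "
from h import *
s=sense();print(s['moment'].round(3))
need([.5407,-.0974,.0747],86.55)
c=snap('wrist','w8');snap('scene','s8')
crop('w8',220,100,420,310,2.8,'w8c');crop('s8',230,40,360,180,4.2,'s8c')
"
```

```text
[ 0.173  0.62  -0.038]
t 19.6833 tcp [ 0.541  -0.0972  0.0747] shift [0.0003 0.0001 0.    ] rotvec [-0.0021  0.0028  1.0213] F [-1.45  0.73 11.86] g 0.159
```

View pics/s8c.png

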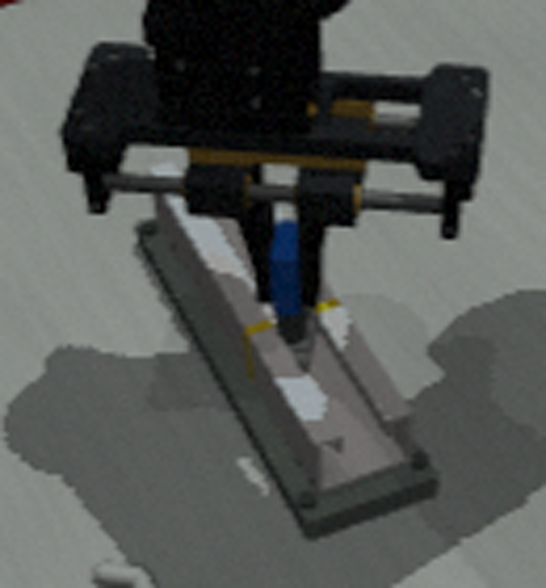

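View pics/w8c.png

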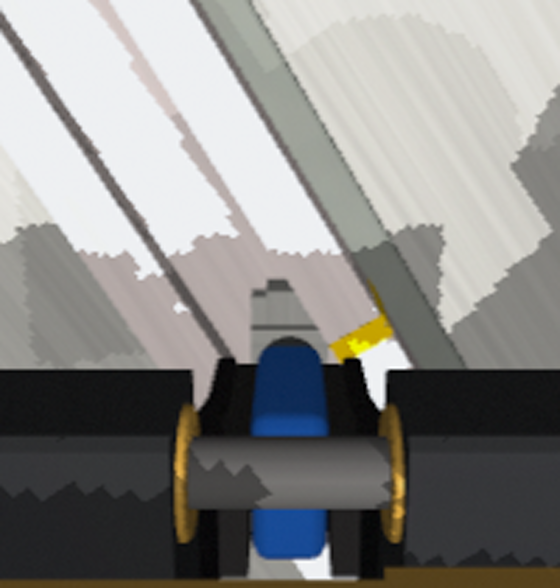

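Call:
jog_arm(moves=[[1,0,0.0002,0,0,0,0.06],[1,0.0001,0.0004,0,0,0,0.16],[1,0.0001,0.0006,0,0,0,0.27],[1,0.0002,0.0008,0,0,0,0.38],[1,0.0003,0.001,0,0,0,0.49],[1,0.0003,0.0012,0,0,0,0.6],[1,0.0004,0.0014,0,0,0,0.71],[1,0.0004,0.0014,0,0,0,0.82],[1,0.0004,0.0014,0,0,0,0.92],[1,0.0004,0.0014,0,0,0,1.0]])

```text
time_s: 20.62
tcp_pos: [0.5409, -0.0965, 0.075]
ee_rot: [[-0.999, 0.041, 0.006], [0.041, 0.999, -0.0], [-0.006, -0.0, -1.0]]
wrist_force: [0.4, 0.5, 11.3]
gripper_width: 0.158
```

```bash
python3 -c "
from h import *
s=sense();print(s['moment'].round(3))
need([.5396,-.0967,.0747],86.55)
c=snap('wrist','w9');snap('scene','s9')
crop('w9',220,100,420,310,2.8,'w9c');crop('s9',230,40,360,180,4.2,'s9c')
need([.5396,-.0967,.0747],86.55)
"
```

```text
[ 0.435 -0.008  0.003]
t 20.6167 tcp [ 0.5409 -0.0965  0.075 ] shift [ 0.0013 -0.0003  0.0003] rotvec [0.     0.0063 0.0188] F [ 0.35  0.49 11.31] g 0.158
t 20.7167 tcp [ 0.5409 -0.0965  0.075 ] shift [ 0.0013 -0.0003  0.0003] rotvec [0.     0.0065 0.0216] F [-1.000e-02  6.700e-01  1.051e+01] g 0.156
```

View pics/s9c.png

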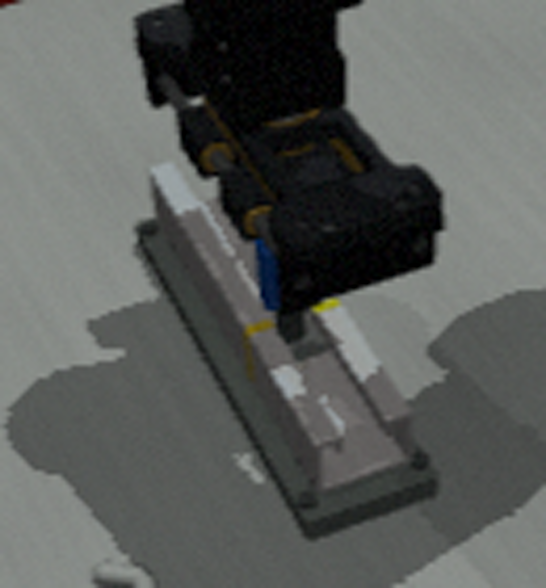

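View pics/w9c.png

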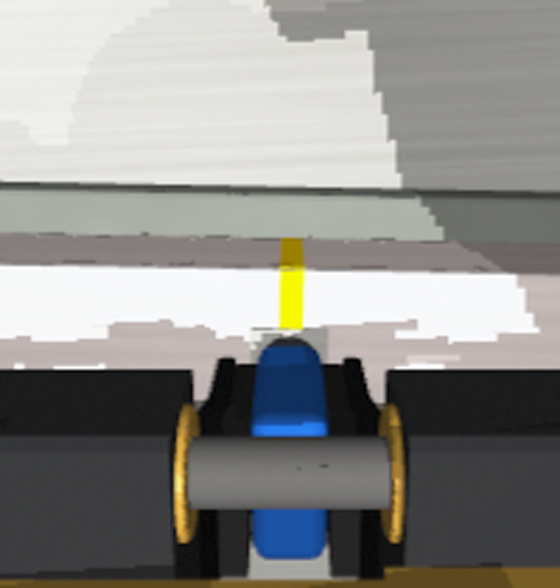

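Call:
jog_arm(moves=[[1,0.0003,-0.0001,0.0001,0,0,0.01],[1,0.0006,-0.0002,0.0001,0,0,0.02],[1,0.0009,-0.0003,0.0001,0,0,0.02],[1,0.0012,-0.0003,0.0001,0,0,0.02],[1,0.0014,-0.0003,0.0001,0,0,0.02],[1,0.0014,-0.0003,0.0001,0,0,0.02],[1,0.0014,-0.0003,0.0001,0,0,0.02],[1,0.0014,-0.0003,0.0001,0,0,0.02],[1,0.0014,-0.0003,0.0001,0,0,0.02],[1,0.0014,-0.0003,0.0001,0,0,0.02]])

```text
time_s: 21.55
tcp_pos: [0.5407, -0.0965, 0.0752]
ee_rot: [[-0.998, 0.057, 0.009], [0.057, 0.998, -0.0], [-0.009, 0.0, -1.0]]
wrist_force: [1.3, 1.7, 9.9]
gripper_width: 0.156
```

Call:
jog_arm(moves=[[1,0,0,-0.0003,0,0,0],[1,0,0,-0.0006,0,0,0],[1,0,0,-0.0009,0,0,0],[1,0,0,-0.0012,0,0,0],[1,0,0,-0.0015,0,0,0],[1,0,0,-0.0018,0,0,0],[1,0,0,-0.002,0,0,0],[1,0,0,-0.002,0,0,0],[1,0,0,-0.002,0,0,0],[1,0,0,-0.002,0,0,0]])

```text
time_s: 22.38
tcp_pos: [0.5406, -0.0965, 0.0767]
ee_rot: [[-0.998, 0.057, 0.009], [0.057, 0.998, 0.0], [-0.009, 0.001, -1.0]]
wrist_force: [2.0, 1.8, 7.6]
gripper_width: 0.16
```

```bash
python3 -c "
from h import *
s=sense();print(s['moment'].round(3))
need([.5396,-.0967,.0747],86.55)
"
```

```text
[ 0.346 -0.781 -0.004]
t 22.3833 tcp [ 0.5406 -0.0965  0.0767] shift [ 0.001  -0.0003  0.002 ] rotvec [0.0006 0.0087 0.0034] F [2.01 1.76 7.62] g 0.16
```

The plate has risen 1.5 mm past the hem edge with the force still following the spring, so the hems are in the grooves. I'll let it up further.

Call:
jog_arm(moves=[[1,0,0,-0.0003,0,0,0],[1,0,0,-0.0006,0,0,0],[1,0,0,-0.0009,0,0,0],[1,0,0,-0.0012,0,0,0],[1,0,0,-0.0015,0,0,0],[1,0,0,-0.0018,0,0,0],[1,0,0,-0.002,0,0,0],[1,0,0,-0.002,0,0,0],[1,0,0,-0.002,0,0,0],[1,0,0,-0.002,0,0,0]])

```text
time_s: 23.22
tcp_pos: [0.5389, -0.0967, 0.0776]
ee_rot: [[-0.998, 0.057, 0.005], [0.057, 0.998, 0.0], [-0.005, 0.0, -1.0]]
wrist_force: [3.3, 1.2, 5.3]
gripper_width: 0.157
```

Call:
jog_arm(moves=[[1,0,0,-0.0003,0,0,0],[1,0,0,-0.0006,0,0,0],[1,0,0,-0.0008,0,0,0],[1,0,0,-0.0008,0,0,0],[1,0,0,-0.0008,0,0,0],[1,0,0,-0.0008,0,0,0],[1,0,0,-0.0008,0,0,0],[1,0,0,-0.0008,0,0,0],[1,0,0,-0.0008,0,0,0],[1,0,0,-0.0008,0,0,0]])

```text
time_s: 24.05
tcp_pos: [0.5373, -0.0969, 0.0778]
ee_rot: [[-0.998, 0.058, 0.001], [0.058, 0.998, -0.0], [-0.001, -0.0, -1.0]]
wrist_force: [2.5, 0.7, 5.3]
gripper_width: 0.16
```

```bash
python3 -c "
from h import *
s=sense();print(s['moment'].round(3))
need([.5396,-.0967,.0747],86.55)
"
```

```text
[ 0.099 -1.363  0.023]
t 24.05 tcp [ 0.5373 -0.0969  0.0778] shift [-0.0023  0.0003  0.0031] rotvec [-0.      0.0013  0.0022] F [2.48 0.72 5.25] g 0.16
```

TCP moved about 3 mm in -x while I only commanded it up. I'll look before going on.

Call:
jog_arm(moves=[[1,0,0,0,0,0,0],[1,0,0,0,0,0,0],[1,0,0,0,0,0,0],[1,0,0,0,0,0,0],[1,0,0,0,0,0,0],[1,0,0,0,0,0,0],[1,0,0,0,0,0,0],[1,0,0,0,0,0,0],[1,0,0,0,0,0,0],[1,0,0,0,0,0,0]])

```text
time_s: 24.88
tcp_pos: [0.5373, -0.0969, 0.0778]
ee_rot: [[-0.998, 0.058, 0.001], [0.058, 0.998, -0.0], [-0.001, -0.0, -1.0]]
wrist_force: [4.2, 0.6, 4.9]
gripper_width: 0.159
```

```bash
python3 -c "
from h import *
s=sense();print(s['moment'].round(3),s['joints'].round(2))
need([.5396,-.0967,.0747],86.55)
c=snap('wrist','w10');snap('scene','s10');snap('top','t10')
crop('w10',220,100,420,310,2.8,'w10c');crop('s10',230,40,360,180,4.2,'s10c');crop('t10',340,180,500,280,5,'t10c')
"
```

```text
[ 0.141 -1.366  0.003] [ 6.8100e+00  2.3060e+01 -2.1530e+01  2.0000e-02 -4.5330e+01 -1.0014e+02]
t 24.8833 tcp [ 0.5373 -0.0969  0.0778] shift [-0.0022  0.0003  0.0031] rotvec [-0.      0.0013  0.0023] F [4.21 0.59 4.89] g 0.159
```

View pics/s10c.png

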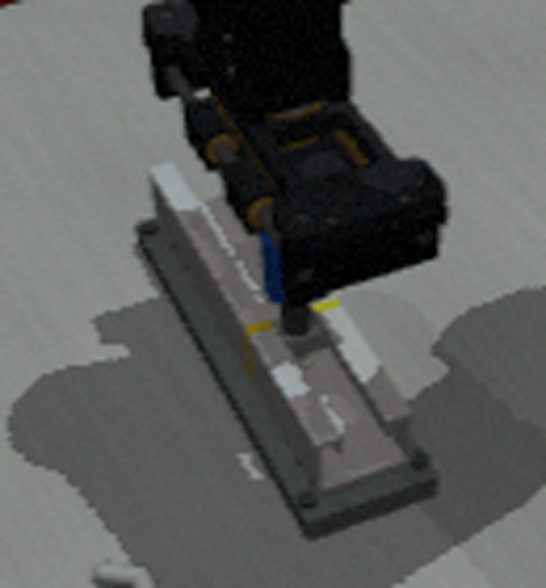

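View pics/w10c.png

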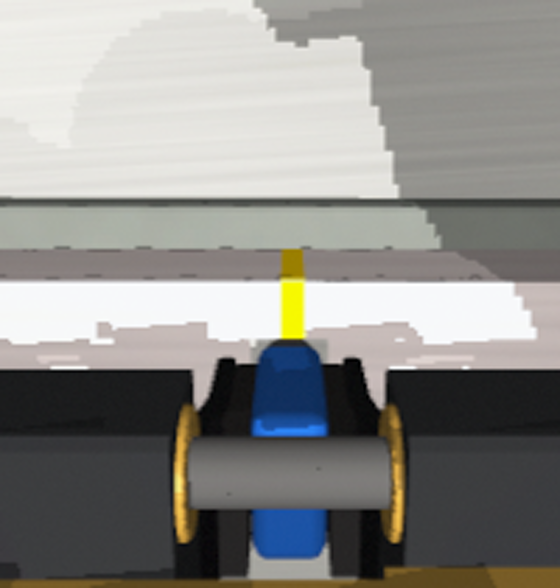

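View pics/t10c.png

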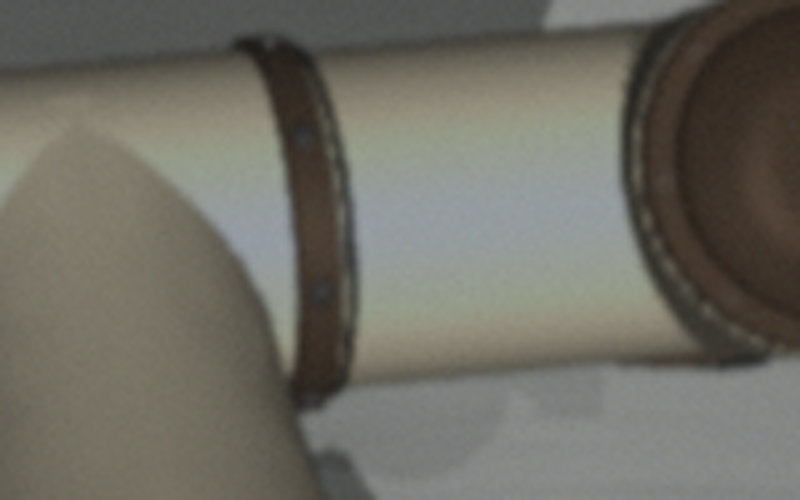

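The cause is arm compliance: the upward load had pushed the tip to +x, and I had compensated for it, so unloading carried it to -x. That leaves the plate about 2.4 mm off the slot centre, with a 4 N side load. I'll move it back to +x before letting it up further.

Call:
jog_arm(moves=[[1,-0.0003,0,0,0,0,0],[1,-0.0006,0,0,0,0,0],[1,-0.0009,0,0,0,0,0],[1,-0.0012,0,0,0,0,0],[1,-0.0015,0,0,0,0,0],[1,-0.0018,0,0,0,0,0],[1,-0.0021,0,0,0,0,0],[1,-0.0023,0,0,0,0,0],[1,-0.0023,0,0,0,0,0],[1,-0.0023,0,0,0,0,0]])

```text
time_s: 25.87
tcp_pos: [0.5378, -0.097, 0.0772]
ee_rot: [[-0.998, 0.059, -0.003], [0.059, 0.998, 0.0], [0.003, -0.0, -1.0]]
wrist_force: [0.4, 0.9, 6.3]
gripper_width: 0.154
```

```bash
python3 -c "
from h import *
s=sense();print(s['moment'].round(3))
need([.5397,-.0967,.079],86.55)
c=snap('wrist','w11')
crop('w11',220,100,420,310,2.8,'w11c')
"
```

```text
[ 0.461 -0.486  0.026]
t 25.8667 tcp [ 0.5378 -0.097   0.0772] shift [-0.0019  0.0004 -0.0018] rotvec [-0.     -0.0029  0.0017] F [0.43 0.86 6.25] g 0.154
```

View pics/w11c.png

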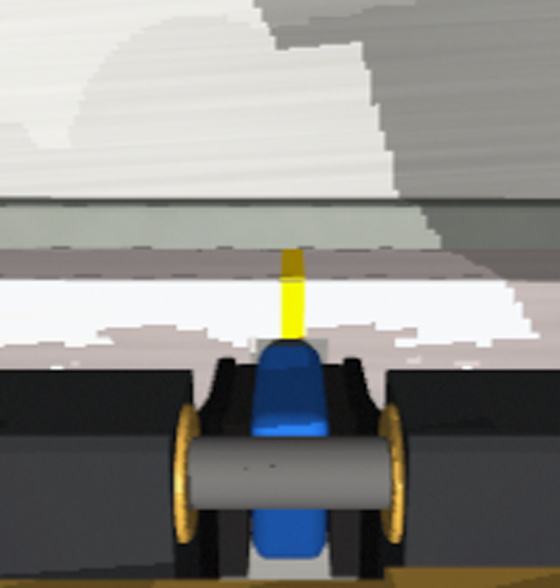

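Call:
jog_arm(moves=[[1,-0.0003,0,0,0,0,0],[1,-0.0006,0,0,0,0,0],[1,-0.0009,0,0,0,0,0],[1,-0.0012,0,0,0,0,0],[1,-0.0015,0,0,0,0,0],[1,-0.0015,0,0,0,0,0],[1,-0.0015,0,0,0,0,0],[1,-0.0015,0,0,0,0,0],[1,-0.0015,0,0,0,0,0],[1,-0.0015,0,0,0,0,0]])

```text
time_s: 26.75
tcp_pos: [0.538, -0.097, 0.0769]
ee_rot: [[-0.998, 0.059, -0.006], [0.059, 0.998, 0.0], [0.006, -0.0, -1.0]]
wrist_force: [-0.2, 1.6, 6.6]
gripper_width: 0.162
```

```bash
python3 -c "
from h import *
s=sense();print(s['moment'].round(3))
need([.5397,-.0967,.079],86.55)
"
```

```text
[ 0.638  0.048 -0.026]
t 26.75 tcp [ 0.538  -0.097   0.0769] shift [-0.0016  0.0004 -0.0021] rotvec [-0.0001 -0.0056  0.0014] F [-0.25  1.62  6.56] g 0.162
```

Call:
jog_arm(moves=[[1,-0.0003,0,-0.0003,0,0,0],[1,-0.0006,0,-0.0006,0,0,0],[1,-0.0009,0,-0.0009,0,0,0],[1,-0.001,0,-0.0012,0,0,0],[1,-0.001,0,-0.0015,0,0,0],[1,-0.001,0,-0.0015,0,0,0],[1,-0.001,0,-0.0015,0,0,0],[1,-0.001,0,-0.0015,0,0,0],[1,-0.001,0,-0.0015,0,0,0],[1,-0.001,0,-0.0015,0,0,0]])

```text
time_s: 27.58
tcp_pos: [0.5403, -0.0974, 0.0784]
ee_rot: [[-0.998, 0.058, -0.003], [0.058, 0.998, -0.0], [0.003, -0.001, -1.0]]
wrist_force: [-2.9, -0.9, 3.7]
gripper_width: 0.161
```

```bash
python3 -c "
from h import *
s=sense();print(s['moment'].round(3))
need([.5397,-.0967,.079],86.55)
"
```

```text
[ 0.086  0.677 -0.01 ]
t 27.5833 tcp [ 0.5403 -0.0974  0.0784] shift [ 0.0006  0.0007 -0.0006] rotvec [-0.0005 -0.003   0.0017] F [-2.92 -0.88  3.67] g 0.161
```

Call:
jog_arm(moves=[[1,0.0003,0,0,0,0,0],[1,0.0006,0,-0.0002,0,0,0],[1,0.0009,0,-0.0004,0,0,0],[1,0.0012,0,-0.0006,0,0,0],[1,0.0014,0,-0.0006,0,0,0],[1,0.0014,0,-0.0006,0,0,0],[1,0.0014,0,-0.0006,0,0,0],[1,0.0014,0,-0.0006,0,0,0],[1,0.0014,0,-0.0006,0,0,0],[1,0.0014,0,-0.0006,0,0,0]])

```text
time_s: 28.42
tcp_pos: [0.5403, -0.0972, 0.079]
ee_rot: [[-0.998, 0.058, 0.0], [0.058, 0.998, -0.0], [-0.0, -0.0, -1.0]]
wrist_force: [2.0, -5.4, -9.0]
gripper_width: 0.155
```

```bash
python3 -c "
from h import *
F=[]
for i in range(3):
    c=capture('top'); F.append(sense()['wrist_force'])
s=sense();print(s['moment'].round(3),np.mean(F,0))
need([.5397,-.0967,.079],86.55)
"
```

```text
[-1.434 -1.034 -0.015] [ 2.43001414 -4.75186893 -9.29228985]
t 28.5667 tcp [ 0.5403 -0.0972  0.079 ] shift [0.0006 0.0005 0.    ] rotvec [-0.0001  0.      0.0018] F [ 3.11 -5.14 -8.97] g 0.156
```

The nut is seated: at z 0.079 the hems now stop upward motion, about 4.3 mm above the press depth. I'll ease off the pull and side loads before opening.

Call:
jog_arm(moves=[[1,-0.0002,-0.0002,0.0003,0,0,0],[1,-0.0004,-0.0004,0.0006,0,0,0],[1,-0.0006,-0.0006,0.001,0,0,0],[1,-0.0006,-0.0006,0.001,0,0,0],[1,-0.0006,-0.0006,0.001,0,0,0],[1,-0.0006,-0.0006,0.001,0,0,0],[1,-0.0006,-0.0006,0.001,0,0,0],[1,-0.0006,-0.0006,0.001,0,0,0],[1,-0.0006,-0.0006,0.001,0,0,0],[1,-0.0006,-0.0006,0.001,0,0,0]])

```text
time_s: 29.4
tcp_pos: [0.5405, -0.0975, 0.0789]
ee_rot: [[-0.998, 0.058, -0.0], [0.058, 0.998, 0.0], [0.0, 0.0, -1.0]]
wrist_force: [-3.6, 0.3, 1.3]
gripper_width: 0.158
```

```bash
python3 -c "
from h import *
s=sense();print(s['moment'].round(3))
need([.5397,-.0967,.079],86.55)
"
```

```text
[0.39  0.712 0.028]
t 29.4 tcp [ 0.5405 -0.0975  0.0789] shift [ 0.0009  0.0008 -0.0001] rotvec [ 0.0001 -0.0003  0.0021] F [-3.64  0.29  1.35] g 0.158
```

Call:
jog_arm(moves=[[1,0.0003,0,0,0,0,0],[1,0.0005,0,0,0,0,0],[1,0.0005,0,0,0,0,0],[0.6,0.0005,0,0,0,0,0],[0.5,0.0005,0,0,0,0,0],[0.4,0.0005,0,0,0,0,0],[0.3,0.0005,0,0,0,0,0],[0.2,0.0005,0,0,0,0,0],[0.1,0.0005,0,0,0,0,0],[0,0.0005,0,0,0,0,0]])

```text
time_s: 30.23
tcp_pos: [0.5404, -0.0977, 0.0787]
ee_rot: [[-0.998, 0.058, 0.0], [0.058, 0.998, -0.0], [-0.0, 0.0, -1.0]]
wrist_force: [0.4, 0.1, 0.2]
gripper_width: 0.449
```

Call:
jog_arm(moves=[[0,0,0,0,0,0,0],[0,0,0,0,0,0,0],[0,0,0,-0.005,0,0,0],[0,0,0,-0.015,0,0,0],[0,0,0,-0.03,0,0,0],[0,0,0,-0.05,0,0,0],[0,0,0,-0.075,0,0,0],[0,0,0,-0.1,0,0,0],[0,0,0,-0.115,0,0,0],[0,0,0,-0.12,0,0,0]])

```text
time_s: 31.07
tcp_pos: [0.542, -0.0977, 0.203]
ee_rot: [[-0.998, 0.058, 0.007], [0.058, 0.998, -0.0], [-0.007, 0.0, -1.0]]
wrist_force: [-0.3, 0.9, -0.0]
gripper_width: 0.502
```

```bash
python3 -c "
from h import *
need([.5397,-.0967,.079],86.55)
c=snap('wrist','w12');snap('scene','s12')
crop('w12',220,100,420,310,2.8,'w12c');crop('s12',230,40,360,180,4.2,'s12c')
"
```

```text
t 31.0667 tcp [ 0.542  -0.0977  0.203 ] shift [0.0033 0.0009 0.1239] rotvec [0.0003 0.0074 0.0025] F [-0.28  0.94 -0.04] g 0.502
```

View pics/s12c.png

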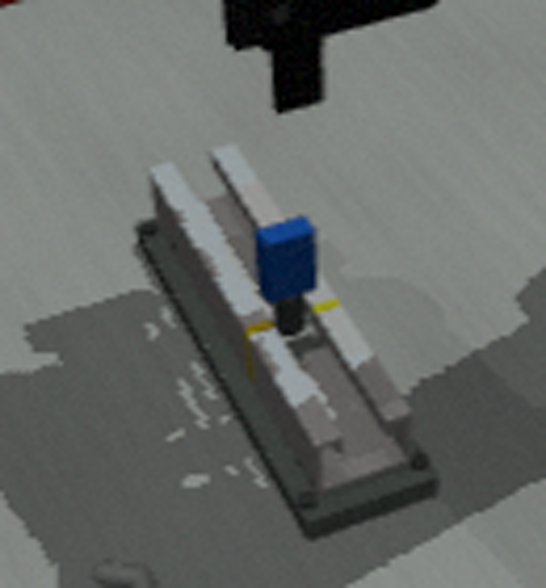

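View pics/w12c.png

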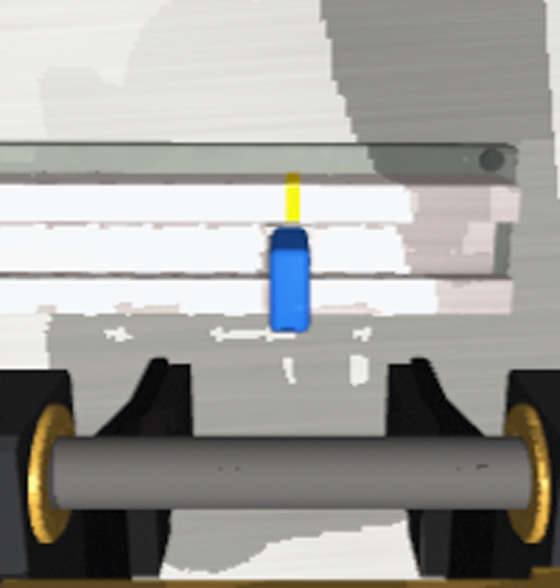

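```bash
python3 -c "
from h import *
c=load('w12');T=lambda x,y:((x+.5)/2.8-.5+220,(y+.5)/2.8-.5+100)
P=np.array([atz(c,*T(x,y),.1152)[:2] for x,y in [(271,250),(309,249),(310,330),(270,331)]]);print(P.round(4),P.mean(0))
for a,b in((0,3),(1,2)): d=P[b]-P[a];print(np.degrees(np.arctan2(d[1],d[0])))
m=[atz(c,*T(x,y),.0587)[:2] for x,y in [(292,173),(293,222)]];print(m)
snap('top','t12');print(sense()['time_s'])
"
```

```text
[[ 0.5267 -0.103 ]
 [ 0.5271 -0.0905]
 [ 0.5551 -0.0916]
 [ 0.5547 -0.1051]] [ 0.54088805 -0.09755796]
-4.3462836506955425
-2.20825474465524
[array([ 0.50947201, -0.09487009]), array([ 0.52895835, -0.09557332])]
31.2167
```

View pics/s12.png

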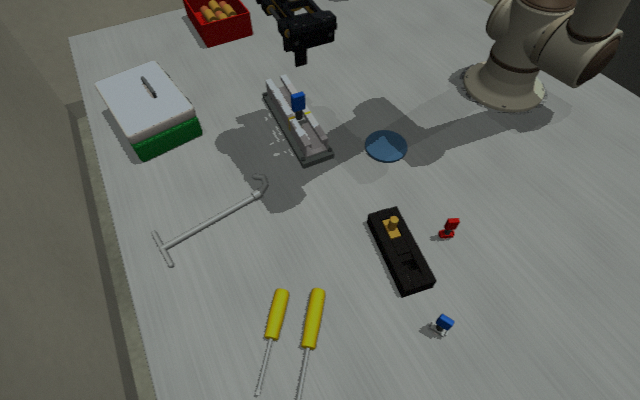

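The nut stands upright and crosswise at (0.5409, -0.0976), about 1 mm from the mark. Everything else is where it was.

```bash
python3 -c "
from station import *
print(finish_job(), sense()['time_s'])"
```

```text
the job is handed in; nothing more can be done
the job is handed in; nothing more can be done
```

The channel nut is in the strut channel at the yellow mark, lying across the slot with its grooves caught under the lips. The gripper has let go and is clear. I handed the job in at about 31 s, and the hand-in gives no verdict.

- **Pressing:** I lowered the nut lengthwise through the slot and felt the floor at a tool height of about 0.080 m. The highest press I read was about 13 N, well under the 20 N limit.
- **Seating:** After the quarter turn I let the nut up. The hems stopped it about 4.3 mm above the press depth, against the 4 mm expected, so the grooves are seated. It resisted an upward pull of about 9 N.
- **Last pictures:** The nut is upright, square across the slot (about 3° in world axes, matching the channel), and about 1 mm from the mark. The stud, wrench, screwdrivers, coaster and look-alikes have not moved.
- **What disagreed:** While letting the nut up, the arm's flex carried it about 3 mm sideways until a ridge leaned on a hem at about 4 N. I moved it back to the centre before it seated. The short pull against the hems (9 N up, 5 N sideways) was eased off before I opened the gripper.

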